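# Third hand: hold a breaker box against the sprung pad of a mounting jig

### The arm

A 7-joint arm with a two-finger parallel gripper is mounted at the origin on the work surface. World frame = base frame: x ahead of the robot, y to its left, z up, the work surface at z = 0. Lengths are in m, angles in rad, forces in N, time in s.
With the tool pointing down it reaches from about 0.35 to 0.9 m from the base axis. Payload 8.1 kg.
Tool frame: the origin (TCP) lies at the very end of the fingers, on their centre line; the grasp point (between the pads) lies 19 mm behind it (arm.tcp_to_grasp is the z of the grasp point in the tool frame, in m); z points along the fingers, y is the line along which they close (so a half turn about z gives the same grasp; the last joint's range is limited). The gripper opens to 92 mm and grips with 3 to 60 N. Pads are 19 mm wide; open, the fingers measure 130 mm over their backs; the gripper's body (75 mm by 190 mm) begins 47 mm behind the grasp point.
Start: joints at [-1.207, 0.434, 0.025, 1.573, -0.012, 1.134, -0.075], TCP at [0.281, 0.558, 0.227] pointing down, gripper open.
Joint ranges: [-2.62, 2.62], [-0.44, 2.09], [-1.27, 1.32], [0.08, 2.57], [-1.32, 4.46], [0.12, 2], [-2.74, 2.74]. Speed limits (rad/s): [2.22, 2.22, 3.01, 3.01, 3.14, 3.14, 3.14].

### API

Orientations are given as a rotation vector (axis times angle).
In Python, from cell import readout, vision, sign_off, arm gives the robot as it stands. The module is installed in compiled form; this text tells all that it offers.
- The arm moves only by the shell command python3 -m creep 'ROWS' [FORCE]. ROWS is JSON, a list of rows, each a list of 5 numbers: the shift along the tool's x, y, z in units of 4 cm (1.0 is 4 cm), then the turn about the tool's z in units of 4 degrees (1.0 is 4 degrees), then the opening, from 0 (shut) to 1 (fully open). A call has 1 to 12 rows; each row shifts and turns the commanded pose from where the row before left it, along the tool's axes as they then stand; what a row does not reach is not made up. A row lasts 1/8 s, in which the tool goes at most 62.5 mm and 10.7 degrees, less where a joint would pass 70% of its speed; a pose out of reach is approached as far as the arm can. A call with a number of a shift or a turn outside -1 to 1 is refused whole. A call with a gripper value outside its range is refused whole. The fingers move at their own pace and stop on an object; FORCE is the grip in N (left out, the last holds). Time passes only in rows, so rows that do not move let the fingers close. It gives the time, the measured TCP pose, the force, the opening and the grip force at its end, in the units of the state.
- readout.observe(): the state, without advancing time (a new reading comes with each control period).
- vision.get_image(name): name is "scene" or "top" or "wrist"; returns a dict with "pixels" (384x512x3 uint8, blue, green, red), "z_map" (384x512 float32, m along the optical axis (not along the pixel's ray), 0 where there is no reading), "camera_matrix" (3x3 intrinsics, pixels), "position" and "rotation" of the camera in the world. Camera axes: x right, y up, looking along -z (the intrinsics and any distortion apply to the point x, -y, -z); pixel columns grow to the right and rows downward; lengths in m; the calibration is good to about 2 mm. A picture is of the moment at which its call begins.
- sign_off(): hands the job in; it is judged then, once.
The state is a dict: "clock": time; "joints": joint angles; "dq": joint speeds; "joint_efforts": joint torques, N m; "position": TCP position; "ee_rot": TCP orientation; "force": force on the tool from outside, world axes, zero at the start; "ft_torque": the same for the moment, N m; "width": opening from 0.0 (shut) to 1.0 (fully open); "gripper_force": force on a finger pad.
Only numpy, scipy, OpenCV 4.12 (cv2) and the standard library are available. Lean on these libraries where they do the work, as an engineer would, in place of code of your own. Each camera call takes 0.05 s, during which the arm holds its last target. There are 200 camera calls.

### The job

Turn the jig's black knob until its white pointer meets the red mark, which sets the orange side stop. Then stand the breaker box flat and square on the jig's white board, close beside the side stop, and push it against the sprung aluminium pad until the orange pointer rests in the middle of the green band (about 10 N; never press it on through the red). Finish while still holding the box there with that steady push, ready for someone to screw it down; do not push on the pad with the robot itself, and leave everything else on the table where it is.

Things in the scene. Friction and masses are not known exactly. Their poses are not given: they have to be found in the camera images.
- jig: mounting jig, fixed to the table: white board 260 (x) x 325 (y) x 12 mm thick. Origin at table height; the board spans x -110..+150 and y -150..+175 mm from it, its top is at z = 12 mm. x points from the robot's side towards the pad, z up. A blue spring housing, 42 mm high above the table, fills x 105..135, y -110..+20 mm
- pad: aluminium press pad, an upright plate 12 mm thick, 110 mm wide (y), standing from 14 to 42 mm above the table, that slides on a spring towards the jig's +x. Origin at the middle of its front face's width, on that face (the one turned to the robot and the box), at the board's top; axes as the jig's; unpressed it lies at x = 60, y = -45 mm of the jig
- gauge (a joint): travel of the pad, m: 0 unpressed, growing as it is pushed towards the jig's +x, stop at 0.024. Spring of 1 N per mm, so 0.010 is 10 N. An orange pointer on the pad's right (-y) end travels over a scale on the board: green from 6 to 14 mm of travel, red from 14 to 20 mm (20 is already too far)
- stop_face (a point): side stop, an orange block that moves along the jig's y: middle of its face that is turned to the jig's -y, 11 mm above the board's top. The block is 44 mm long (x), 14 mm thick (towards +y) and 21 mm high above the board; the knob drives it towards -y by 25 mm per radian (at joint 0 the face is at x = 14, y = 40 mm of the jig). Axes as the jig's. A low steel bar links it to the knob
- knob (a joint): angle of the knob, rad: grows clockwise seen from above, range 0 to 1.9; at 0 the white pointer points to the jig's -x. It stays where it is left (stiff, about 0.15 N m)
- knob_grip (a point): on the knob's axis, 41 mm above the table, at the height to grip; the axis is at x = -20, y = 125 mm of the jig. The knob is a black disc of 52 mm diameter whose top lies 16 mm below this point, with an upright bar on it 46 mm long, 14 mm thick and 26 mm high (from 16 mm below to 9 mm above this point). Its x axis runs along the bar, away from the pointer: the white pointer is the bar's -x end
- mark: red index mark, a flat tick 18 x 6 mm painted on the dial, 37 mm from the knob's axis. Origin on the knob's axis 13 mm above the table; the tick lies in its -x direction, so the knob is set when its x axis is parallel to this x axis. The angle to be reached, the jig's yaw minus the mark's yaw, is between 0.9 and 1.5 rad of knob
- box: breaker box, loose, 0.2 to 0.4 kg: white base 80 (x) x 76 (y) x 36 mm high, and on its middle a grey nose 60 (x) x 40 (y) mm reaching from 36 to 66 mm height, with three small blue levers on top (to 72 mm). Origin at the centre of the underside, z up. Either 80 mm end may face the pad (it is the same both ways round): the 76 mm wide end face, 40 mm from the origin, goes against the pad and a side face, 38 mm from the origin, beside the stop
- screwdriver: screwdriver with a coloured handle, about 200 mm long, lying on the table (leave alone)
- tape: blue tape ring, 64 mm across, 19 mm high, lying flat (leave alone)
- white_round: white round wiring box, 72 mm across, 45 mm high, with a short side spout (leave alone)
- red_round: red round wiring box, 72 mm across, 45 mm high, with a short side spout (leave alone)
- tray: clear open tray of spare parts, 240 x 160 x 75 mm (leave alone)
- switch_plate: white square switch plate, 80 x 80 x 16 mm, lying flat (leave alone)
- terminal: green terminal strip, 22 x 60 x 14 mm, lying on the front part of the jig's white board (leave alone)
Mind the look-alikes: they are no part of the job. Leave any purple, turquoise or yellow look-alike of the box alone.

How it is judged:
By the outcome, as a careful person would: the job done as asked, in the order asked, and still so for the second after the job is handed in, while the arm keeps its last pose, push and grip.
It also fails if it takes over 54 s, if anything falls off the work surface, if the arm or the gripper's body presses on something with over 40 N, if the wrist force passes 120 N, or if a joint passes its speed limit or range.

## Working session

There is one attempt and no reset: what is moved stays moved. The work goes in short steps, Python scripts to look and compute and a shell command to move; the robot and the scene stay as the last step left them, time stands still between calls to the robot, and variables do not carry over. Pictures are saved under pics/ and viewed, at most 10 in all, crops included, and the job is handed in when it is done.

```bash
mkdir -p pics
cat > h.py <<'E'
import numpy as np, cv2, json
from cell import readout, vision, sign_off, arm
from scipy.spatial.transform import Rotation as R
def grab(n,save=None):
    im=vision.get_image(n)
    if save: cv2.imwrite('pics/'+save,im['pixels'])
    return im
def ray(im,u,v):
    K=im['camera_matrix']; d=np.array([(u-K[0,2])/K[0,0],-(v-K[1,2])/K[1,1],-1.])
    return np.array(im['position']),np.array(im['rotation']).reshape(3,3)@d
def onz(im,u,v,z):
    p,d=ray(im,u,v); return p+d*(z-p[2])/d[2]
def dep(im,u,v):
    p,d=ray(im,u,v); return p+d*im['z_map'][int(v),int(u)]
def st():
    s=readout.observe(); r=R.from_rotvec(s['ee_rot']).as_matrix()
    return s,np.array(s['position']),r
E
python3 - <<'E'
from h import *
a=grab('top','top1.png');b=grab('scene','scene1.png')
for i in(a,b):print(i['camera_matrix'],i['position'],i['rotation'],[k for k in i])
s,p,r=st();print(s['clock'],p,r.round(3),arm.tcp_to_grasp)
E
```

```text
[[497.32139816   0.         249.31661783]
 [  0.         497.32139816 189.26694887]
 [  0.           0.           1.        ]] [ 0.23188764 -0.01497026  1.49328879] [ 0.15243765 -0.13879985 -1.56294014] ['pixels', 'z_map', 'camera_matrix', 'position', 'rotation']
[[364.94979433   0.         253.22776282]
 [  0.         364.94979433 188.06839307]
 [  0.           0.           1.        ]] [ 1.26178077 -0.41610329  0.80508078] [0.76218446 0.46015635 0.98619392] ['pixels', 'z_map', 'camera_matrix', 'position', 'rotation']
0.1 [0.28113803 0.55772444 0.22605545] [[-0.893  0.45  -0.   ]
 [ 0.45   0.893 -0.001]
 [-0.    -0.001 -1.   ]] -0.0188
```

View pics/top1.png

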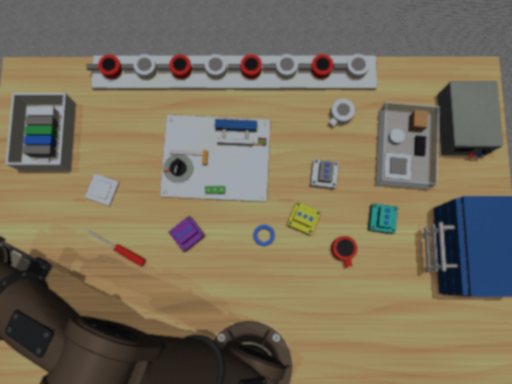

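View pics/scene1.png

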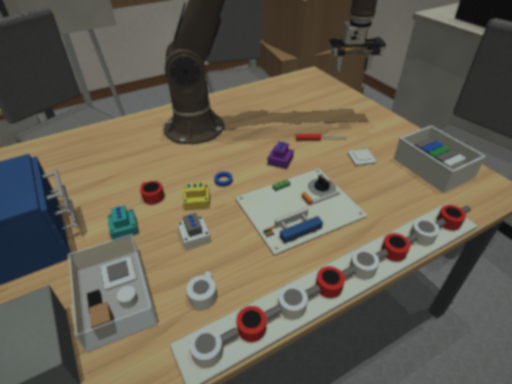

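Top view: jig board spans about (161–270, 115–200), knob at (178,167), pad at (236,138), terminal strip at (215,190). Candidates for the box are white/grey (324,173), purple (187,233), yellow (304,218) and turquoise (383,218). The description gives white base and grey nose, so (324,173).

```bash
sed -i "s/np.array(im\['rotation'\]).reshape(3,3)@d/R.from_rotvec(im['rotation']).as_matrix()@d/" h.py
python3 - <<'E'
from h import *
a=grab('top');px=a['pixels'];hsv=cv2.cvtColor(px,cv2.COLOR_BGR2HSV)
H,W=px.shape[:2]
# world xyz map
u,v=np.meshgrid(np.arange(W),np.arange(H));K=a['camera_matrix']
d=np.stack([(u-K[0,2])/K[0,0],-(v-K[1,2])/K[1,1],-np.ones_like(u,float)],-1)
P=np.array(a['position'])+(d*a['z_map'][...,None])@R.from_rotvec(a['rotation']).as_matrix().T
def report(name,m,z,n=1):
    c,_=cv2.findContours(m.astype(np.uint8),cv2.RETR_EXTERNAL,cv2.CHAIN_APPROX_NONE)
    for q in sorted(c,key=cv2.contourArea)[::-1][:n]:
        w=np.array([onz(a,*p[0],z)[:2] for p in q],np.float32)*1000
        r=cv2.minAreaRect(w);print(name,cv2.boundingRect(q),np.round(r[0],1),np.round(r[1],1),round(r[2],1))
roi=lambda x0,y0,x1,y1:(u>=x0)&(u<x1)&(v>=y0)&(v<y1)
white=(hsv[...,1]<50)&(hsv[...,2]>130)
report('board',white&roi(150,105,280,210),.012)
report('boxhi',(P[...,2]>.05)&roi(300,150,350,200),.066)
report('boxall',(P[...,2]>.02)&roi(300,150,350,200),.036)
red=((hsv[...,0]<8)|(hsv[...,0]>172))&(hsv[...,1]>110)
report('red',red&roi(150,140,200,195),.013,3)
org=(hsv[...,0]>=8)&(hsv[...,0]<22)&(hsv[...,1]>140)&roi(165,120,270,195)
report('org',org,.033,3)
report('knobhi',(P[...,2]>.035)&roi(160,145,197,190),.05,1)
print('z',[P[p][2].round(3) for p in [(150,180),(173,324),(250,100),(167,178)]])
c=np.hstack([cv2.resize(px[105:205,155:275],(400,333),interpolation=2),cv2.resize(px[140:205,290:355],(333,333),interpolation=2)])
cv2.imwrite('pics/crop1.png',c)
E
```

```text
board (160, 115, 110, 87) [610.1 103.3] [325.6 261.4] 87.4
boxhi (318, 161, 16, 22) [ 554.4 -225.5] [43.  62.9] 82.9
boxall (311, 159, 28, 30) [ 554.2 -226.6] [76.7 82.7] 82.7
red (165, 170, 4, 2) [567.5 251.7] [3.1 9.2] 0.1
org (203, 151, 4, 13) [605.1 134.3] [37.5  9.1] 1.1
org (260, 139, 2, 1) [661.8 -35.2] [3. 0.] 90.1
knobhi (173, 158, 8, 17) [572.7 215.6] [15.9 49.1] 80.6
z [np.float64(0.014), np.float64(0.059), np.float64(0.001), np.float64(0.05)]
```

View pics/crop1.png

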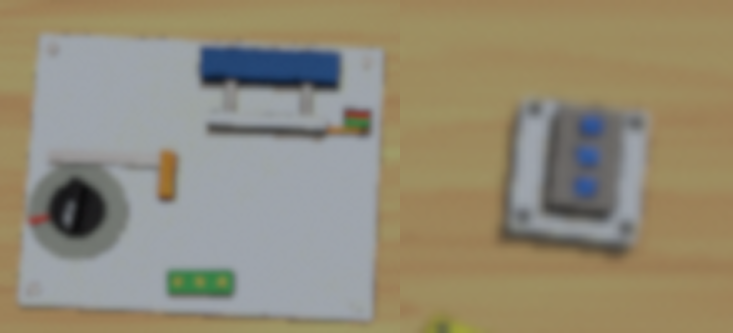

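The crop confirms the white box with its grey nose, the pointer toward the jig's −x, and the red mark to the left. Moving above the knob.

```bash
python3 -m creep '[[-0.94,-0.39,0,0,1],[-0.94,-0.39,0,0,1],[-0.94,-0.39,0,0,1],[-0.94,-0.39,0,0,1],[-0.94,-0.39,0,0,1],[-0.94,-0.39,0,0,1],[-0.94,-0.39,0,0,1],[-0.94,-0.39,0,0,1],[-0.94,-0.39,0,0,1],[-0.94,-0.39,0,0,1],[-0.94,-0.39,0,0,1],[0,0,0,0,1]]'
python3 -m creep '[[0,0,0,-1,1],[0,0,0,-1,1],[0,0,0,-1,1],[0,0,0,-1,1],[0,0,0,-1,1],[0,0,0,0,1],[0,0,0,0,1]]'
python3 - <<'E'
from h import *
a=grab('wrist','w1.png');print(a['camera_matrix'],a['position'],a['rotation'])
s,p,r=st();print(p,r.round(3))
for n,q in [('knob',(.575,.2175,.05)),('tcp',p)]:
    c=R.from_rotvec(a['rotation']).as_matrix().T@(np.array(q)-a['position']);K=a['camera_matrix']
    print(n,K[0,0]*c[0]/-c[2]+K[0,2],K[1,1]*-c[1]/-c[2]+K[1,2])
E
```

```text
clock: 1.65
position: [0.5755, 0.2145, 0.2264]
ee_rot: [0.736, 3.053, -0.003]
force: [-0.4, 0.6, 0.0]
width: 1.0
gripper_force: 0.0
clock: 2.52
position: [0.573, 0.2192, 0.2266]
ee_rot: [-0.186, -3.136, -0.0]
force: [0.6, 0.8, -0.8]
width: 0.999
gripper_force: 0.0
[[334.37299723   0.         253.42872554]
 [  0.         334.37299723 191.71137442]
 [  0.           0.           1.        ]] [0.49777255 0.2282299  0.38451485] [-0.23500108 -0.20800731  1.44262921]
[0.57312336 0.2190831  0.22666585] [[-0.993  0.118 -0.   ]
 [ 0.118  0.993  0.   ]
 [ 0.     0.    -1.   ]]
knob 252.06483006484663 172.2497831412197
tcp 253.13077072547594 246.06215356902987
```

View pics/w1.png

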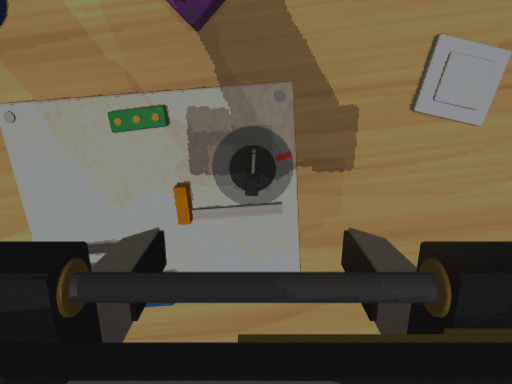

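Wrist view: knob at (252,170) with the pointer up at (253,155), red mark at (284,157), stop at (183,203), terminal at (137,119). I'll measure these.

Run:
```python
from h import *
a=grab('wrist');px=a['pixels'];hsv=cv2.cvtColor(px,cv2.COLOR_BGR2HSV)
H,W=px.shape[:2];u,v=np.meshgrid(np.arange(W),np.arange(H))
roi=lambda x0,y0,x1,y1:(u>=x0)&(u<x1)&(v>=y0)&(v<y1)
def rect(m,z):
    c,_=cv2.findContours(m.astype(np.uint8),cv2.RETR_EXTERNAL,cv2.CHAIN_APPROX_NONE)
    q=max(c,key=cv2.contourArea); w=np.array([onz(a,*p[0],z)[:2] for p in q],np.float32)*1000
    r=cv2.minAreaRect(w);print(cv2.boundingRect(q),np.round(r[0],1),np.round(r[1],1),round(r[2],1));return r
red=((hsv[...,0]<8)|(hsv[...,0]>172))&(hsv[...,1]>110)
m=rect(red&roi(265,140,300,175),.013)
o=rect((hsv[...,0]>=5)&(hsv[...,0]<25)&(hsv[...,1]>190)&roi(170,175,200,230),.033)
K=a['camera_matrix'];d=np.stack([(u-K[0,2])/K[0,0],-(v-K[1,2])/K[1,1],-np.ones_like(u,float)],-1)
P=np.array(a['position'])+(d*a['z_map'][...,None])@R.from_rotvec(a['rotation']).as_matrix().T
k=rect((P[...,2]>.040)&roi(225,130,285,210),.050)
disc=rect((P[...,2]>.019)&(P[...,2]<.06)&roi(225,130,285,210),.025)
dk=rect((hsv[...,2]<45)&roi(225,130,285,210),.025)
w=rect((hsv[...,2]>90)&roi(246,146,262,172)&(P[...,2]>.04),.05)
```

```text
(276, 151, 16, 10) [569.1 253.4] [ 6.5 18. ] 12.1
(174, 186, 18, 38) [606.9 136. ] [15.2 43.7] 87.3
(245, 150, 16, 46) [575.9 217.7] [13.9 47.6] 80.0
(230, 145, 46, 51) [576.7 217.6] [51.2 51.1] 36.8
(229, 145, 47, 51) [576.2 217.6] [50.6 51.8] 36.8Traceback (most recent call last):
  File "<stdin>", line 17, in <module>
  File "<stdin>", line 7, in rect
ValueError: max() iterable argument is empty
```

```bash
python3 -m creep '[[-0.08,-0.03,0,0.8,0.5],[0,0,0.9,0,0.5],[0,0,0.9,0,0.5],[0,0,0.9,0,0.5],[0,0,0.9,0,0.5],[0,0,0.9,0,0.5],[0,0,0.4,0,0.5],[0,0,0,0,0.5],[0,0,0,0,0.5]]'
python3 -m creep '[[0,0,0,0,0.0],[0,0,0,0,0],[0,0,0,0,0],[0,0,0,0,0],[0,0,0,0,0]]' 40
python3 - <<'E'
from h import *
s,p,r=st();print(p,r.round(3),s['force'],s['width'],s['gripper_force'])
E
```

```text
clock: 3.75
position: [0.5774, 0.2176, 0.0321]
ee_rot: [0.273, 3.128, 0.002]
force: [-0.9, 0.5, 0.8]
width: 0.501
gripper_force: 0.0
clock: 4.38
position: [0.5766, 0.2176, 0.031]
ee_rot: [0.272, 3.129, 0.001]
force: [-0.3, 1.6, 2.7]
width: 0.15
gripper_force: 40.0
[0.57660843 0.21759449 0.03101929] [[-0.985  0.173  0.   ]
 [ 0.173  0.985  0.001]
 [-0.     0.001 -1.   ]] [-0.27019076  1.64208695  2.66930696] 0.1500849933016233 39.9988317489624
```

```bash
python3 -m creep '[[0,0,0,1,0],[0,0,0,1,0],[0,0,0,1,0],[0,0,0,1,0],[0,0,0,1,0],[0,0,0,1,0],[0,0,0,1,0],[0,0,0,1,0],[0,0,0,1,0],[0,0,0,1,0],[0,0,0,1,0],[0,0,0,1,0]]'
python3 -m creep '[[0,0,0,1,0],[0,0,0,1,0],[0,0,0,1,0],[0,0,0,1,0],[0,0,0,1,0],[0,0,0,0.1,0],[0,0,0,0,0],[0,0,0,0,0],[0,0,0,0,0]]'
python3 - <<'E'
from h import *
s,p,r=st();print(p,r.round(3),s['force'],s['ft_torque'],np.degrees(np.arctan2(r[1,1],r[0,1])),np.array(s['joints']).round(2))
E
```

```text
clock: 5.88
position: [0.5768, 0.2179, 0.031]
ee_rot: [1.524, 2.747, 0.002]
force: [0.3, 1.4, 0.5]
width: 0.147
gripper_force: 40.0
clock: 7.0
position: [0.5769, 0.2179, 0.031]
ee_rot: [1.983, 2.436, 0.002]
force: [2.1, 5.3, 2.7]
width: 0.147
gripper_force: 40.0
[0.5768557  0.21786542 0.03097674] [[-0.203  0.979  0.001]
 [ 0.979  0.203  0.001]
 [ 0.001  0.001 -1.   ]] [2.08608068 5.27410305 2.68575954] [ 0.94100629 -0.46121301  0.08386792] 11.702251625372684 [-0.71  0.66  0.39  1.81 -0.36  0.74  0.08]
```

```bash
python3 -m creep '[[0,0,0,0,0.5],[0,0,0,0,0.5],[0,0,0,0,0.5],[0,0,-0.5,0,0.5],[0,0,-1,0,0.8],[0,0,-1,0,1],[0,0,-1,0,1],[0,0,-1,0,1],[0,0,0,0,1],[0,0,0,0,1]]'
cat > k.py <<'E'
from h import *
a=grab('wrist','w2.png');px=a['pixels'];hsv=cv2.cvtColor(px,cv2.COLOR_BGR2HSV)
H,W=px.shape[:2];u,v=np.meshgrid(np.arange(W),np.arange(H))
def rect(m,z):
    c,_=cv2.findContours(m.astype(np.uint8),cv2.RETR_EXTERNAL,cv2.CHAIN_APPROX_NONE)
    q=max(c,key=cv2.contourArea); w=np.array([onz(a,*p[0],z)[:2] for p in q],np.float32)*1000
    r=cv2.minAreaRect(w);print(cv2.boundingRect(q),np.round(r[0],1),np.round(r[1],1),round(r[2],1));return r
K=a['camera_matrix'];d=np.stack([(u-K[0,2])/K[0,0],-(v-K[1,2])/K[1,1],-np.ones_like(u,float)],-1)
P=np.array(a['position'])+(d*a['z_map'][...,None])@R.from_rotvec(a['rotation']).as_matrix().T
near=(np.hypot(P[...,0]-.576,P[...,1]-.2176)<.05)
red=((hsv[...,0]<8)|(hsv[...,0]>172))&(hsv[...,1]>110)
rect(red&near,.013)
rect((P[...,2]>.040)&(P[...,2]<.06)&near,.050)
org=(hsv[...,0]>=5)&(hsv[...,0]<25)&(hsv[...,1]>190)&(abs(P[...,0]-.607)<.06)&(abs(P[...,1]-.1)<.06)&(P[...,2]>.02)
rect(org,.033)
s,p,r=st();print(s['clock'],p,r.round(3))
E
python3 k.py
```

```text
clock: 8.25
position: [0.5761, 0.2171, 0.2112]
ee_rot: [-1.984, -2.435, -0.001]
force: [0.3, 0.4, -0.7]
width: 0.998
gripper_force: 0.0
(250, 123, 7, 18) [569.  253.5] [ 6.1 18.1] 16.8
(248, 148, 14, 48) [577.5 219.5] [13.  47.1] 11.7
(240, 256, 39, 16) [604.8 113.8] [42.8 18.7] 11.7
8.3 [0.57575286 0.21701937 0.21039161] [[-0.202  0.979 -0.001]
 [ 0.979  0.202 -0.   ]
 [-0.    -0.001 -1.   ]]
```

View pics/w2.png

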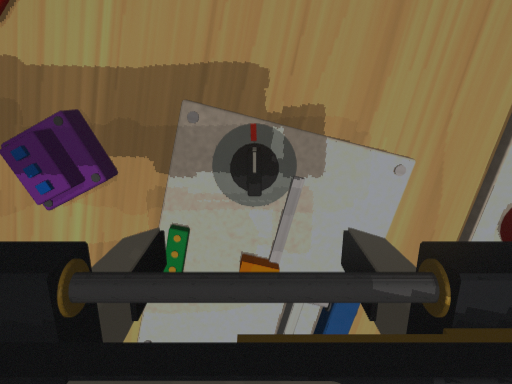

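Pointer (254,155) lines up with the red mark (253,132), and the stop face has moved. Now over to the box.

```bash
python3 -m creep '[[0,0,0,-1,1],[0,0,0,-1,1],[0,0,0,-1,1],[0,0,0,-1,1],[0,0,0,-1,1],[0,0,0,-1,1],[0,0,0,-1,1],[0,0,0,-1,1],[0,0,0,-1,1],[0,0,0,-1,1],[0,0,0,-1,1],[0,0,0,-1,1]]'  >/dev/null
python3 -m creep '[[0,0,0,-1,1],[0,0,0,-1,1],[0,0,0,-1,1],[0,0,0,-1,1],[0,0,0,-1,1],[0,0,0,-0.75,1]]' >/dev/null
python3 -m creep '[[-0.08,-1,0,0,1],[-0.08,-1,0,0,1],[-0.08,-1,0,0,1],[-0.08,-1,0,0,1],[-0.08,-1,0,0,1],[-0.08,-1,0,0,1],[-0.08,-1,0,0,1],[-0.08,-1,0,0,1],[-0.08,-1,0,0,1],[-0.08,-1,0,0,1],[-0.06,-1,0,0,1],[0,0,0,0,1]]'
cat > b.py <<'E'
from h import *
import sys
a=grab('wrist',sys.argv[1]);px=a['pixels']
t=grab('top')
s,p,r=st();print(s['clock'],p,r.round(3),s['force'])
def P(a):
    H,W=a['pixels'].shape[:2];u,v=np.meshgrid(np.arange(W),np.arange(H));K=a['camera_matrix'];d=np.stack([(u-K[0,2])/K[0,0],-(v-K[1,2])/K[1,1],-np.ones_like(u,float)],-1)
    return np.array(a['position'])+(d*a['z_map'][...,None])@R.from_rotvec(a['rotation']).as_matrix().T
def rect(a,m,z):
    c,_=cv2.findContours(m.astype(np.uint8),cv2.RETR_EXTERNAL,cv2.CHAIN_APPROX_NONE)
    if not c: return
    q=max(c,key=cv2.contourArea); w=np.array([onz(a,*p[0],z)[:2] for p in q],np.float32)*1000
    R_=cv2.minAreaRect(w);print(cv2.boundingRect(q),np.round(R_[0],1),np.round(R_[1],1),round(R_[2],1))
if __name__=='__main__':
    W=P(a);near=np.hypot(W[...,0]-.554,W[...,1]+.226)<.07
    rect(a,near&(W[...,2]>.055)&(W[...,2]<.08),.066)
    rect(a,near&(W[...,2]>.028)&(W[...,2]<.08),.036)
    W=P(t);hsv=cv2.cvtColor(t['pixels'],cv2.COLOR_BGR2HSV)
    rect(t,(hsv[...,0]>=8)&(hsv[...,0]<22)&(hsv[...,1]>140)&(abs(W[...,0]-.607)<.04)&(abs(W[...,1]-.1)<.06)&(W[...,2]>.02),.033)
    u=np.arange(512)[None]*np.ones((384,1));v=np.arange(384)[:,None]*np.ones((1,512))
    rect(t,(hsv[...,1]<50)&(hsv[...,2]>130)&(u>150)&(u<280)&(v>105)&(v<210),.012)
E
python3 b.py w3.png
```

```text
clock: 12.05
position: [0.5524, -0.2277, 0.2097]
ee_rot: [-0.211, -3.132, 0.003]
force: [0.2, 0.8, -0.1]
width: 0.999
gripper_force: 0.0
12.15 [ 0.55358615 -0.22340396  0.20963658] [[-0.992  0.129 -0.002]
 [ 0.129  0.992  0.001]
 [ 0.002  0.001 -1.   ]] [-0.14269027  1.06049835  0.25019844]
(234, 151, 43, 63) [ 556.8 -226.9] [39.8 59.8] 82.4
(217, 136, 76, 78) [ 557.3 -227.1] [75.2 80.7] 82.7
(213, 152, 4, 13) [602.  104.1] [ 7.2 37.4] 84.0
(160, 115, 110, 87) [610.1 103.2] [325.7 261.7] 87.4
```

View pics/w3.png

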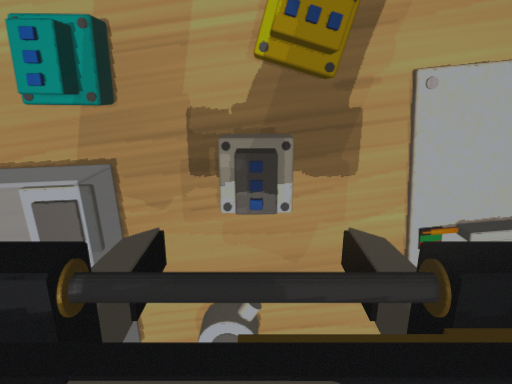

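Box at (256,175), matching the top view. Descending over its nose.

```bash
python3 -m creep '[[-0.09,-0.06,0,0,0.65],[0,0,0.8,0,0.65],[0,0,0.8,0,0.65],[0,0,0.8,0,0.65],[0,0,0.8,0,0.65],[0,0,0.7,0,0.65],[0,0,0.3,0,0.65],[0,0,0,0,0.65],[0,0,0,0,0.65]]'
python3 -m creep '[[0,0,0,0,0],[0,0,0,0,0],[0,0,0,0,0],[0,0,0,0,0]]' 45
python3 - <<'E'
from b import *
E
```

```text
clock: 13.28
position: [0.5584, -0.2266, 0.0438]
ee_rot: [0.201, 3.134, -0.001]
force: [0.2, -0.3, -0.1]
width: 0.651
gripper_force: 0.0
clock: 13.78
position: [0.5578, -0.2266, 0.0433]
ee_rot: [0.201, 3.134, -0.0]
force: [-1.0, 1.1, 4.9]
width: 0.432
gripper_force: 45.0Traceback (most recent call last):
  File "<stdin>", line 1, in <module>
  File "b.py", line 3, in <module>
    a=grab('wrist',sys.argv[1]);px=a['pixels']
                   ~~~~~~~~^^^
IndexError: list index out of range
```

```bash
python3 -m creep '[[0,0,-0.5,0,0],[0,0,-0.5,0,0],[0,0,-0.5,0,0],[0,0,0,-0.6,0],[0,0,0,-0.58,0],[0,0,0,0,0]]'
python3 -m creep '[[-0.04,0.4,0,0,0],[-0.04,0.8,0,0,0],[-0.04,0.8,0,0,0],[-0.04,0.8,0,0,0],[-0.04,0.8,0,0,0],[-0.04,0.8,0,0,0],[-0.04,0.8,0,0,0],[-0.04,0.8,0,0,0],[-0.02,0.7,0,0,0],[0,0.42,0,0,0],[0,0,0,0,0],[0,0,0,0,0]]'
cat > c.py <<'E'
from h import *
import sys
a=grab('wrist');b=grab('scene');t=grab('top')
cv2.imwrite('pics/'+sys.argv[1],np.hstack([cv2.resize(a['pixels'],(400,300)),cv2.resize(b['pixels'][150:260,215:375],(400,275)).repeat(1,0)if 0 else cv2.resize(b['pixels'][150:270,215:375],(400,300))]))
s,p,r=st();print(s['clock'],p,r.round(4),s['force'],s['ft_torque'])
O=np.array([.5907,.0925]);y=np.radians(-2.65);M=np.array([[np.cos(y),-np.sin(y)],[np.sin(y),np.cos(y)]])
print('jig TCP',(M.T@(p[:2]-O)*1000).round(1),'yaw y',np.degrees(np.arctan2(r[1,1],r[0,1])))
E
python3 c.py c1.png
```

```text
clock: 14.52
position: [0.5568, -0.2262, 0.1016]
ee_rot: [-0.071, -3.139, -0.001]
force: [0.3, -0.6, -1.9]
width: 0.436
gripper_force: 45.0
clock: 16.02
position: [0.584, 0.056, 0.1027]
ee_rot: [-0.074, -3.141, 0.001]
force: [0.7, 0.1, -2.6]
width: 0.429
gripper_force: 45.0
16.175 [0.58415968 0.05593999 0.10279476] [[-9.989e-01  4.790e-02  0.000e+00]
 [ 4.790e-02  9.989e-01 -5.000e-04]
 [-1.000e-04 -5.000e-04 -1.000e+00]] [ 0.61284007 -0.19342482 -1.86822141] [ 0.03714602 -0.04572232 -0.03273227]
jig TCP [ -4.8 -36.8] yaw y 87.25220219403182
```

View pics/c1.png

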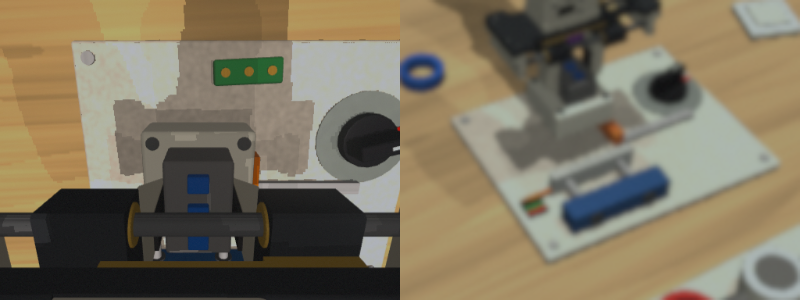

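Wrist part: box at (196,190), stop at (257,170) just beside it on the right, terminal (248,71) clear. The scene part shows the box above the board in front of the pad. Lowering.

```bash
python3 -m creep '[[0,0,0.4,0,0],[0,0,0.4,0,0],[0,0,0.3,0,0],[0,0,0,0,0],[0,0,0,0,0]]'
cat > d.py <<'E'
from h import *
import sys
a=grab('wrist','d.png');px=a['pixels'];hsv=cv2.cvtColor(px,cv2.COLOR_BGR2HSV)
s,p,r=st();H,W=px.shape[:2];u,v=np.meshgrid(np.arange(W),np.arange(H));K=a['camera_matrix'];d=np.stack([(u-K[0,2])/K[0,0],-(v-K[1,2])/K[1,1],-np.ones_like(u,float)],-1)
P=np.array(a['position'])+(d*a['z_map'][...,None])@R.from_rotvec(a['rotation']).as_matrix().T
O=np.array([.5907,.0925]);y=np.radians(-2.65);M=np.array([[np.cos(y),-np.sin(y)],[np.sin(y),np.cos(y)]])
J=(P[...,:2]-O)@M*1000; zt=float(p[2]-.0433+.036)
org=(hsv[...,0]>=5)&(hsv[...,0]<25)&(hsv[...,1]>170)&(v<240)&(u>290)&(u<380)
base=(abs(P[...,2]-zt)<.006)&(v<250)&(abs(J[...,0]+5-(M.T@(p[:2]-O)*1000)[0]-5)<46)&(abs(J[...,1]-(M.T@(p[:2]-O)*1000)[1])<44)
print('t',s['clock'],'p',p.round(4),'F',np.round(s['force'],1),'jigTCP',(M.T@(p[:2]-O)*1000).round(1))
q=lambda x:np.percentile(x,[1,50,99]).round(1)
to=org&(abs(P[...,2]-.033)<.005)
print('stop x',q(J[to][:,0]),'y',q(J[to][:,1]),to.sum(),'z',q(P[org][:,2]*1000))
print('base x',q(J[base][:,0]),'y',q(J[base][:,1]),base.sum())
for x in range(-44,30,8):
    k=base&(abs(J[...,0]-x)<3)
    if k.sum()>10: print(x,J[k][:,1].min().round(1),J[k][:,1].max().round(1),end=' | ')
b=base.astype(np.uint8); back=[(J[...,0][v==v0][0]) for v0 in []]
cols=[c for c in range(W) if b[:,c].sum()>3]
e=np.array([J[np.argmax(b[:,c]),c] for c in cols[3:-3]])
f=np.polyfit(e[:,1],e[:,0],1);print('\nback edge slope deg',np.degrees(np.arctan(f[0])),'x',f[1]+f[0]*e[:,1].mean())
E
python3 d.py
```

```text
clock: 16.8
position: [0.5844, 0.0574, 0.0588]
ee_rot: [0.072, 3.141, -0.0]
force: [-0.3, -0.4, -2.2]
width: 0.434
gripper_force: 45.0
t 16.85 p [0.5846 0.0575 0.0591] F [ 1.  -0.5 -2.6] jigTCP [ -4.5 -35.3]
stop x [-83.1  -3.2   3.4] y [-13.9  13.3  25.1] 426 z [17.5 27.5 34.1]
base x [-44.3 -35.   -9.7] y [-72.4 -35.6   1.7] 5802
-44 -73.6 1.9 | -36 -73.3 2.5 | -28 -73.5 2.3 | -20 -73.4 2.4 | -12 -73.2 2.7 | 
back edge slope deg -0.08798228325250727 x -44.2132554236078
```

```bash
cat >> d.py <<'E'
to=to&(J[...,0]>-20)
for x in (-6,-3,0,3,6,9):
    k=to&(abs(J[...,0]-x)<1.5)
    if k.sum()>5: print('stop@',x,np.percentile(J[k][:,1],[0,5,95,100]).round(1),k.sum())
e2=org&(J[...,0]>-20)&(P[...,2]>.028)
cc,_=cv2.findContours(e2.astype(np.uint8),0,1);print(cv2.boundingRect(max(cc,key=cv2.contourArea)))
cv2.imwrite('pics/dc.png',cv2.resize(px[130:260,160:400],(720,390),interpolation=2))
E
python3 d.py|tail -8
```

```text
base x [-44.1 -34.8  -9.6] y [-72.4 -35.6   1.7] 5817
-44 -73.2 1.8 | -36 -73.2 2.7 | -28 -73.6 2.5 | -20 -73.3 2.4 | -12 -73.2 2.8 | 
back edge slope deg -0.09223023164491569 x -44.06227309438023
stop@ -6 [ 6.4  7.2 18.8 19.8] 149
stop@ -3 [ 6.4  7.2 19.1 20. ] 106
stop@ 0 [ 6.6  7.4 18.7 20. ] 104
stop@ 3 [ 9.9 10.6 19.5 19.6] 59
(324, 220, 23, 20)
```

View pics/dc.png

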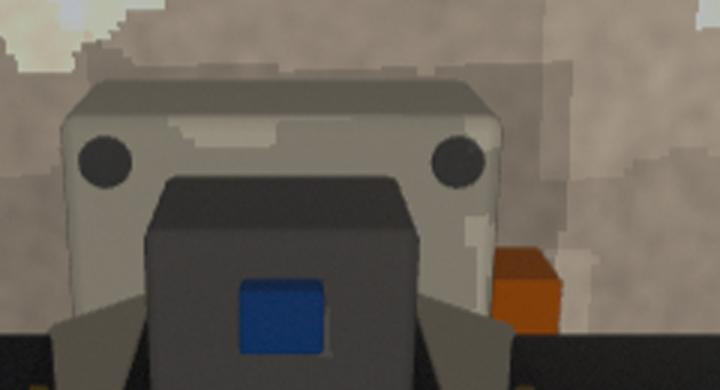

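The crop shows the square box with the stop at the right (525,290), about 4 mm between them. Shift 2.4 mm sideways and set down.

```bash
python3 -m creep '[[0,0.06,0,0,0],[0,0,0.04,0,0],[0,0,0.04,0,0],[0,0,0,0,0],[0,0,0,0,0]]'; python3 -m creep '[[0,0,0.02,0,0],[0,0,0,0,0],[0,0,0,0,0]]'
python3 d.py
```

```text
clock: 17.52
position: [0.5843, 0.0598, 0.0555]
ee_rot: [-0.072, -3.141, 0.0]
force: [0.6, 0.7, -1.9]
width: 0.431
gripper_force: 45.0
clock: 17.9
position: [0.5843, 0.0598, 0.0553]
ee_rot: [0.072, 3.141, 0.0]
force: [-2.8, -0.0, 4.8]
width: 0.43
gripper_force: 45.0
t 17.95 p [0.5843 0.0598 0.0552] F [-3.7 -0.1  6.4] jigTCP [ -4.8 -33. ]
stop x [-82.   -4.2   1.6] y [ 4.  14.2 27.2] 342 z [17.2 27.3 34. ]
base x [-44.5 -35.2  -9.9] y [-70.  -32.8   4.1] 5809
-44 -70.8 4.4 | -36 -70.6 4.9 | -28 -70.8 4.8 | -20 -71.1 4.8 | -12 -71.0 4.7 | 
back edge slope deg -0.016798517107308956 x -44.398688855578136
stop@ -6 [ 7.9  8.6 19.  19.4] 143
stop@ -3 [ 8.1  8.8 18.9 19.8] 97
stop@ 0 [ 8.3  9.2 19.5 19.6] 78
(324, 222, 21, 18)
```

```bash
python3 -m creep '[[-0.05,0,-0.01,0,0],[-0.1,0,0,0,0],[-0.1,0,0,0,0],[-0.1,0,0,0,0],[-0.1,0,0,0,0],[-0.1,0,0,0,0],[0,0,0,0,0],[0,0,0,0,0]]'
python3 d.py
python3 -m creep '[[-0.05,0,0,0,0],[-0.05,0,0,0,0],[-0.05,0,0,0,0],[0,0,0,0,0],[0,0,0,0,0]]'
python3 d.py
python3 -c "
from h import *
b=grab('scene');t=grab('top');cv2.imwrite('pics/e.png',np.hstack([cv2.resize(t['pixels'][110:205,155:275],(400,317),interpolation=2),cv2.resize(b['pixels'][170:265,230:350],(400,317),interpolation=2)]))"
```

```text
clock: 18.95
position: [0.6072, 0.0588, 0.0553]
ee_rot: [0.072, 3.139, 0.0]
force: [2.0, 0.1, 1.0]
width: 0.433
gripper_force: 45.0
t 19.0 p [0.6071 0.0588 0.0553] F [1.3 0.6 1. ] jigTCP [ 17.9 -32.9]
stop x [-82.3   7.   24. ] y [ 7.7 14.  22.5] 1122 z [19.7 32.2 34.2]
base x [-21.6 -12.3  12.9] y [-70.  -32.9   4.2] 5816
-20 -70.9 4.8 | -12 -70.9 5.1 | -4 -70.8 5.0 | 4 -70.6 4.9 | 12 -70.6 4.9 | 
back edge slope deg -0.11107794070481106 x -21.538775490434556
stop@ -6 [ 7.9  8.8 18.8 19.8] 129
stop@ -3 [ 7.7  8.6 19.1 19.9] 110
stop@ 0 [ 8.1  8.4 19.  19.8] 108
stop@ 3 [ 7.8  8.7 19.2 19.8] 101
stop@ 6 [ 7.8  8.5 19.1 19.5] 103
stop@ 9 [ 8.1  8.4 19.3 19.8] 108
(324, 185, 24, 55)
clock: 19.62
position: [0.6111, 0.0586, 0.0553]
ee_rot: [-0.072, -3.139, -0.0]
force: [-6.0, -0.0, 9.5]
width: 0.429
gripper_force: 45.0
t 19.675 p [0.6111 0.0586 0.0553] F [-6.   1.   8.5] jigTCP [ 21.9 -32.9]
stop x [-81.    8.9  27.8] y [ 7.9 14.  19.9] 1249 z [20.7 32.3 34.2]
base x [-17.7  -8.5  16.8] y [-70.  -33.2   4.2] 5807
-20 -69.5 3.8 | -12 -70.9 4.8 | -4 -70.8 5.2 | 4 -71.0 5.1 | 12 -71.0 5.3 | 20 -70.6 5.2 | 
back edge slope deg -0.06652648004280466 x -17.604659386035124
stop@ -6 [ 8.   8.6 18.6 19.4] 130
stop@ -3 [ 8.1  8.7 19.2 19.9] 105
stop@ 0 [ 7.7  8.3 19.3 19.8] 108
stop@ 3 [ 8.   8.4 18.9 19.7] 107
stop@ 6 [ 8.   8.8 19.3 20. ] 105
stop@ 9 [ 7.7  8.4 18.9 19.6] 104
(324, 179, 24, 61)
```

View pics/e.png

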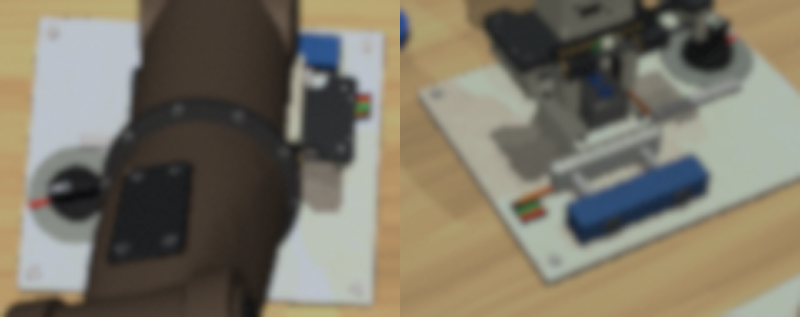

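The scene part shows the pad touching the box front, and the scale at (528,208). I'll measure the pad against the fixed housing and the pointer against the green band numerically.

```bash
cat > g.py <<'E'
from h import *
O=np.array([.5907,.0925]);y=np.radians(-2.65);M=np.array([[np.cos(y),-np.sin(y)],[np.sin(y),np.cos(y)]])
def jz(a,u,v,z): return M.T@(onz(a,u,v,z)[:2]-O)*1000
def ana(a,px,tag):
    hsv=cv2.cvtColor(px,cv2.COLOR_BGR2HSV).astype(int);h,s,vv=[hsv[...,i] for i in range(3)]
    v,u=np.mgrid[:384,:512]
    # pixels' jig xy on the board plane
    d=np.stack([(u-a['camera_matrix'][0,2])/a['camera_matrix'][0,0],-(v-a['camera_matrix'][1,2])/a['camera_matrix'][1,1],-np.ones_like(u,float)],-1)@R.from_rotvec(a['rotation']).as_matrix().T
    X=a['position']+d*((.014-a['position'][2])/d[...,2])[...,None]
    J=(X[...,:2]-O)@M*1000
    roi=(J[...,0]>40)&(J[...,0]<100)&(J[...,1]>-140)&(J[...,1]<-95)
    for n,m in [('orange',(h>=9)&(h<24)&(s>130)),('green',(h>35)&(h<85)&(s>80)),('red',((h<8)|(h>172))&(s>90))]:
        k=m&roi; w=(s*k).astype(float)
        if k.sum(): print(tag,n,k.sum(),'jig c',(J*w[...,None]).sum((0,1))/w.sum(),'x',J[k][:,0].min(),J[k][:,0].max())
if __name__=='__main__':
    b=grab('scene');t=grab('top')
    for a,n,f in [(b,'scene','scene1.png'),(t,'top','top1.png')]:
        ana(a,cv2.imread('pics/'+f),n+'0'); ana(a,a['pixels'],n)
    K=b['camera_matrix'];v,u=np.mgrid[:384,:512]
    d=np.stack([(u-K[0,2])/K[0,0],-(v-K[1,2])/K[1,1],-np.ones_like(u,float)],-1)
    P=np.array(b['position'])+(d*b['z_map'][...,None])@R.from_rotvec(b['rotation']).as_matrix().T
    J=(P[...,:2]-O)@M*1000;z=P[...,2]*1000
    k=(J[...,1]>-92)&(J[...,1]<2)&(z>24)&(z<36)&(J[...,0]>66)&(J[...,0]<100)
    print('pad rear',np.median(J[k][:,0]),k.sum())
    k=(J[...,1]>-100)&(J[...,1]<12)&(z>18)&(z<36)&(J[...,0]>120)&(J[...,0]<150)
    print('housing rear (135)',np.median(J[k][:,0]),k.sum())
    k=(J[...,1]>-95)&(J[...,1]<5)&(z>38)&(z<46)&(J[...,0]>55)&(J[...,0]<100)
    print('pad top x',np.percentile(J[k][:,0],[5,50,95]),k.sum())
    k=(J[...,1]>-105)&(J[...,1]<15)&(z>39)&(z<46)&(J[...,0]>100)&(J[...,0]<140)
    print('housing top(105..135)',np.percentile(J[k][:,0],[5,50,95]),k.sum())
    s,p,r=st();print(s['clock'],p,np.round(s['force'],2),np.round(s['ft_torque'],2))
E
python3 g.py
```

```text
scene0 orange 9 jig c [  71.19170928 -125.99076122] x 62.43771945366241 80.79217619792212
scene0 green 13 jig c [  71.58577576 -128.31040739] x 67.97701753789191 75.36896443742884
scene0 red 7 jig c [  82.95612931 -127.78974385] x 81.39552957550005 84.7500565421349
scene orange 10 jig c [  71.20745895 -125.17062985] x 63.00101195606565 80.79217619792212
scene green 11 jig c [  72.17024843 -128.54083875] x 69.30805589946944 75.36896443742884
scene red 7 jig c [  82.95336285 -127.80261354] x 81.39552957550005 84.7500565421349
top0 orange 2 jig c [  81.10352707 -127.20273122] x 79.65610677725384 82.41119642928398
top0 green 13 jig c [  74.30488465 -128.19186594] x 70.23387143352727 76.61054232973189
top0 red 4 jig c [  82.89883409 -133.00464783] x 82.70412042424776 83.14346809367548
top green 7 jig c [  74.24952669 -132.75085682] x 70.23387143352727 76.61054232973189
top red 4 jig c [  82.90596979 -133.15473014] x 82.70412042424776 83.14346809367548
pad rear 74.0097682020625 116
housing rear (135) 135.0046141689793 133
pad top x [58.58379084 66.29770114 73.40690631] 149
housing top(105..135) [107.25722816 121.7999186  134.59411496] 321
19.875 [0.61106659 0.05862599 0.05525303] [-5.32  0.22  8.1 ] [0.04 1.08 0.05]
```

Housing rear reads 135.0 (as specified), so the frame is good. The pad rear is at 74.0, which is 2 mm of travel. Pushing on in small steps.

```bash
python3 -m creep '[[-0.04,0,-0.01,0,0],[-0.04,0,0,0,0],[-0.04,0,0,0,0],[-0.04,0,0,0,0],[0,0,0,0,0],[0,0,0,0,0],[0,0,0,0,0]]'
python3 g.py|grep -v 0; python3 g.py|tail -6; python3 d.py|sed -n '1,7p'
```

```text
clock: 20.75
position: [0.6157, 0.0584, 0.0554]
ee_rot: [-0.072, -3.135, -0.0]
force: [-10.8, 0.6, 13.1]
width: 0.436
gripper_force: 45.0
top red 3 jig c [  82.85164209 -132.01207684] x 82.70412042424776 82.99702397991213
pad rear 78.19410877166352 100
housing rear (135) 134.6827443628177 138
pad top x [58.63831885 70.43709216 77.87401607] 160
housing top(105..135) [107.64997987 121.79183606 134.38416135] 329
20.95 [0.6157367  0.05841777 0.05540551] [-10.31  -0.49  12.56] [ 0.07  2.22 -0.03]
t 21.0 p [0.6157 0.0584 0.0554] F [-11.6   0.6  13. ] jigTCP [ 26.6 -32.9]
stop x [-81.3  11.1  32.4] y [ 3.8 13.9 19.8] 1412 z [22.  32.4 34.3]
base x [-13.1  -3.9  21.5] y [-70.  -32.7   4.2] 5790
-12 -71.0 4.9 | -4 -71.0 5.1 | 4 -70.7 4.9 | 12 -70.5 5.0 | 20 -71.0 4.7 | 
back edge slope deg -0.13901031220283977 x -13.047320310716735
stop@ -6 [ 8.   8.8 19.1 19.7] 121
stop@ -3 [ 7.8  8.3 19.3 19.6] 111
```

```bash
python3 -m creep '[[-0.04,0,-0.01,0,0],[-0.04,0,0,0,0],[-0.04,0,0,0,0],[0,0,0,0,0],[0,0,0,0,0],[0,0,0,0,0],[0,0,0,0,0]]'
python3 g.py; python3 d.py|sed -n '1,6p'
python3 -c "
from h import *
b=grab('scene');w=grab('wrist');cv2.imwrite('pics/f.png',np.hstack([cv2.resize(w['pixels'],(400,300)),cv2.resize(b['pixels'][190:250,240:320],(400,300),interpolation=2)]))"
```

```text
clock: 21.88
position: [0.6192, 0.0583, 0.0555]
ee_rot: [-0.071, -3.133, -0.0]
force: [-14.1, 0.8, 15.1]
width: 0.432
gripper_force: 45.0
scene0 orange 9 jig c [  71.19170928 -125.99076122] x 62.43771945366241 80.79217619792212
scene0 green 13 jig c [  71.58577576 -128.31040739] x 67.97701753789191 75.36896443742884
scene0 red 7 jig c [  82.95612931 -127.78974385] x 81.39552957550005 84.7500565421349
scene orange 20 jig c [  73.46518067 -125.4297683 ] x 67.217139914959 79.47264226601982
scene red 9 jig c [  82.2915211  -127.96867501] x 80.07258599319363 84.7500565421349
top0 orange 2 jig c [  81.10352707 -127.20273122] x 79.65610677725384 82.41119642928398
top0 green 13 jig c [  74.30488465 -128.19186594] x 70.23387143352727 76.61054232973189
top0 red 4 jig c [  82.89883409 -133.00464783] x 82.70412042424776 83.14346809367548
top orange 5 jig c [  78.39804782 -131.57107166] x 76.31764127980114 79.80255539603567
top green 1 jig c [  73.42098195 -135.49650779] x 73.42098195083499 73.42098195083499
top red 5 jig c [  82.84751938 -131.92536559] x 82.55766098181199 83.14346809367548
pad rear 81.48408057288913 94
housing rear (135) 135.06309535590506 139
pad top x [61.99710315 73.94609507 81.52833138] 162
housing top(105..135) [107.83860764 121.51105804 134.53471374] 321
21.975 [0.61918018 0.05827534 0.05551238] [-15.     1.06  14.89] [ 0.13  3.11 -0.  ]
t 22.025 p [0.6192 0.0583 0.0555] F [-15.2   0.4  13.7] jigTCP [ 30.1 -32.9]
stop x [-81.8  12.6  35.8] y [ 6.6 13.8 20. ] 1548 z [21.3 32.4 34.4]
base x [-9.7 -0.4 25. ] y [-70.  -33.2   4.2] 5796
-12 -68.7 3.6 | -4 -71.0 5.0 | 4 -71.1 5.1 | 12 -70.9 5.2 | 20 -70.9 5.3 | 28 -70.8 5.1 | 
back edge slope deg -0.11136647794699885 x -9.646786920054954
stop@ -6 [ 6.6  7.6 18.6 19.6] 127
```

View pics/f.png

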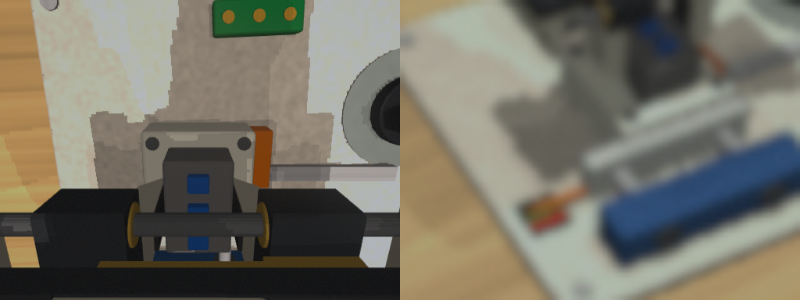

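The wrist part shows the box square beside the stop (262,160). The scene part shows the orange pointer (572,190) over the green band. Pad travel is about 9.5–10.3 mm and steady, so I'm handing in.

```bash
python3 -c "
from cell import sign_off
print(sign_off())"
```

```text
the job is handed in; nothing more can be done
None
```

I handed the job in at about 22 s: the knob is set to the red mark, and the arm still holds the box about 1–2 mm from the side stop, with the pad pressed about 10 mm (mid-green); the box may tip forward by roughly 0.5°.

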